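# Load the disinfection drawer and dose it

## Task

Pull open the drawer of the white disinfection unit, lay every plaster cast lying to the right of the unit in its left bay and every polishing wheel lying there in its right bay (left and right as you face the unit), and push the drawer fully home. Then work the dosing pump on top of the unit: press its cap down to the soft first stop, pause there a moment and let it come right up, then press it through the first stop to the stiffer second stop at the very bottom, pause, and let it come right up again. Leave the other things on the bench where they stand.

Things in the scene. Friction and masses are not known exactly. Their poses are not given: they have to be found in the camera images.
- unit: Fixed white disinfection unit, 165 mm deep (x), 360 mm wide (y), 74 mm high; open at the front, where the drawer is. Origin: centre of its underside; -x is its front, towards the robot; +y is its left side as one faces it. It stands turned a little. The drawer front is a 12 mm panel on the front of the carcass, 8 to 72 mm above the bench.
- drawer (a joint): Drawer slide, m: 0 = fully home, grows to 0.120 fully open, moving along the unit's -x. May start up to 12 mm ajar. About 1.2 N of friction; it stays where it is left. When fully open, the front 120 mm of the bays is clear of the carcass.
- drawer_handle (a point): Middle of the drawer's aluminium bar handle: a round bar 11 mm thick and 110 mm long along the unit's y, its centre line 35 mm in front of the drawer's front panel (29 mm of clear space between, so open the fingers little before going down over it), 50 mm above the bench. Moves with the drawer; axes as the unit's.
- left_bay (a point): Point on the floor of the drawer's left bay (for casts), moves with the drawer, axes as the unit's (x to the back, y to the left), 12 mm above the bench. The bay reaches 60 mm from it to the front panel, 85 mm to the back wall, and 80 mm to each side. Its walls are 5 mm thick; the side, middle and back walls rise 38 mm and the front panel 60 mm above this floor. Fully open, the point lies 60 mm in front of the carcass.
- right_bay (a point): The same for the right bay (for polishing wheels); same size, beyond the middle wall.
- pump: Dosing pump fixed on the unit's top: steel flange of 68 mm diameter, grey reservoir of 56 mm diameter, steel sleeve and black cap on top; 125 mm high above the unit's top. Origin: centre of its underside, 74 mm above the bench. It stands in a different place on the unit's top each time.
- cap_top (a point): Centre of the flat top of the pump's round black cap (44 mm diameter), about 199 mm above the bench when up; moves with the cap. Push it straight down with closed fingertips.
- pump_cap (a joint): First part of the stroke, m, grows downward: 0 = up, 0.010 = at the soft first stop. The spring takes 2 N to start and 4 N at the first stop.
- pump_sleeve (a joint): Second part of the stroke, m, grows downward: 0 = up, 0.008 = at the second stop. It starts to move only when pushed with 9 N (after the cap is at the first stop) and takes 14 N at the second stop, which is hard. The cap top sinks by the sum of both joints. Both spring back by themselves.
- cast_full: Plaster dental cast (white, full arch with a raised middle): 53 mm (its x) by 71 mm (its y), a flat trimmed block 14 mm high with the teeth on top to 27 mm. Origin: centre of its underside, z up. Take it across its 53 mm sides (closing along its x), low on the block. Absent (None) in some runs. Belongs in the left bay.
- cast_upper: Plaster dental cast (white, horseshoe arch): 53 mm (its x) by 71 mm (its y), a flat trimmed block 14 mm high with the teeth on top to 27 mm. Origin: centre of its underside, z up. Take it across its 53 mm sides (closing along its x), low on the block. Absent (None) in some runs. Belongs in the left bay.
- cast_lower: Plaster dental cast (yellow stone, horseshoe arch): 53 mm (its x) by 71 mm (its y), a flat trimmed block 14 mm high with the teeth on top to 27 mm. Origin: centre of its underside, z up. Take it across its 53 mm sides (closing along its x), low on the block. Absent (None) in some runs. Belongs in the left bay.
- brush_wheel: Polishing wheel lying flat: the black bristle wheel, 57 mm diameter, rim 10 mm thick, small hub on top. Origin: centre of its underside, z up. Take it across the rim. Absent (None) in some runs. Belongs in the right bay.
- felt_wheel: Polishing wheel lying flat: the pale felt wheel, 51 mm diameter, rim 12 mm thick, small hub on top. Origin: centre of its underside, z up. Take it across the rim. Absent (None) in some runs. Belongs in the right bay.
- grind_disc: Polishing wheel lying flat: the small reddish grinding disc, 39 mm diameter, rim 8 mm thick, small hub on top. Origin: centre of its underside, z up. Take it across the rim. Absent (None) in some runs. Belongs in the right bay.
- crucible: Bystander: ceramic crucible, 51 mm diameter, 40 mm high; origin at the centre of its underside. Leave alone.
- casting_ring: Bystander: steel casting ring, 55 mm diameter, 55 mm high; origin at the centre of its underside. Leave alone.
- wax_box: Bystander: flat wax box, 73 by 135 by 35 mm; origin at the centre of its underside. Leave alone.
- pliers: Bystander: pliers lying flat, 54 by 168 by 13 mm; origin at the centre of its underside. Leave alone.
There are look-alikes about, which are no part of the job. Leave any orange, pink or red look-alike of the cast_upper alone.

How it is judged:
By the outcome, as a careful person would: the job done as asked, in the order asked, and still so for the second after the job is handed in, with the robot touching nothing.
Of cast_full, cast_upper, cast_lower only 1 to 2 are there at a start; the rules pass over those that are not, and their reading is None.
Of brush_wheel, felt_wheel, grind_disc only 2 to 3 are there at a start; the rules pass over those that are not, and their reading is None.
At some moment in a run one of cast_full, cast_upper, cast_lower, brush_wheel, felt_wheel, grind_disc may be knocked a few centimetres aside while the robot is not near it.
Once in a run the grip may slacken for a moment while it holds something.
It also fails if it takes over 210 s, if anything falls off the work surface, if the arm or the gripper's body presses on something with over 40 N, if the wrist force passes 120 N, or if a joint passes its speed limit or range.

## Robot

A 7-joint arm with a two-finger parallel gripper is mounted at the origin on a cart in front of the work surface, level with it; the furniture and walls round the work are solid. World frame = base frame: x ahead of the robot, y to its left, z up, the work surface at z = 0. Lengths are in m, angles in rad, forces in N, time in s.
With the tool pointing down it reaches from about 0.4 to 0.85 m from the base axis. Payload 4.5 kg.
Tool frame: the origin (TCP) lies at the very end of the fingers, on their centre line; the grasp point (between the pads) lies 19 mm behind it; z points along the fingers, y is the line along which they close (so a half turn about z gives the same grasp; the last joint's range is limited). The gripper opens to 88 mm and grips with 3 to 60 N. Pads are 18 mm wide; open, the fingers measure 123 mm over their backs; the gripper's body (75 mm by 187 mm) begins 45 mm behind the grasp point.
Start: joints at [1.173, 0.689, -0.195, 1.565, 0.157, 0.902, -0.215], TCP at [0.262, -0.568, 0.239] pointing down, gripper open.
Joint ranges: [-3.01, 3.01], [-0.46, 2.08], [-1.47, 1.51], [0.13, 2.56], [-1, 4.14], [0.04, 2.09], [-2.66, 2.66]. Speed limits (rad/s): [2.57, 2.57, 3.14, 3.14, 3.14, 3.14, 3.14].

## Interface

Orientations are given as a rotation vector (axis times angle).
In Python, from station import sensors, optics, order, finder gives the robot as it stands. The module is installed in compiled form; this text tells all that it offers.
- The arm moves only by the tool jog_arm, never from a script. Its argument "rows" is one flat list of numbers, 7 for each row, row after row: the opening, from 0 (shut) to 1 (fully open), then the shift along the tool's x, y, z in m, then the turn, a rotation vector about the tool's x, y, z in degrees. In form: [gripper, x, y, z, ax, ay, az, gripper, x, y, z, ax, ay, az, ...]. A call has 1 to 20 rows; each row is the pose to reach, as a shift and turn from the pose commanded when the call began, along the tool's axes at that moment; what a row does not reach only later rows make up. A row lasts 1/8 s, in which the tool goes at most 62.5 mm and 10.7 degrees, less where a joint would pass 70% of its speed; a pose out of reach is approached as far as the arm can. A call with a gripper value outside its range is refused whole. The fingers move at their own pace and stop on an object; the grip force is fixed at half the most. Time passes only in rows, so rows that repeat a pose let the fingers close. It gives the time, the measured TCP pose, the force, the opening and the grip force at its end, in the units of the state.
- sensors.state(): the state, without advancing time (a new reading comes with each control period).
- optics.grab_frame(name): name is "scene" or "top"; returns a dict with "color" (480x640x3 uint8, red, green, blue), "vfov" (degrees; the focal length in pixels is half the picture's height over the tangent of half this angle, whatever the lens; pixels are square), "cx", "cy" (the principal point, pixels), "cam_to_world" (4x4, takes a point from camera to world coordinates). Camera axes: x right, y down, z forward; pixel columns grow to the right and rows downward; lengths in m; the calibration is good to about 2 mm. A picture is of the moment at which its call begins. There is no depth.
- order.finish_job(): hands the job in; it is judged then, once.
Trained networks look in a picture, given as the dict that the camera call returned (one of the last four; its "shot" number tells which), for a name from the list of things; names that differ only in an ending like _2 or _b are one class to them, and where a whole thing is asked for, a point or a joint stands for the part that bears it (a point fixed in the world has none). Each returns a list of dicts, best first, with "score" (0 to 1); they miss things now and then, are a little off and sometimes report something else, mostly with a low value. They report only what shows in the picture. A call takes as long as a camera call. They do not tell look-alikes from the thing itself.
- finder.boxes_of(picture, thing): "pixel" ([column, row] in pixels, amid what is visible of it).
The state is a dict: "time": time; "qpos": joint angles; "joint_velocities": joint speeds; "joint_torque": joint torques, N m; "position": TCP position; "eef_rot": TCP orientation; "contact_force": force on the tool from outside, world axes, zero at the start; "torque": the same for the moment, N m; "width": opening from 0.0 (shut) to 1.0 (fully open); "gripper_force": force on a finger pad.
Only numpy, scipy, OpenCV 4.12 (cv2) and the standard library are available. Lean on these libraries where they do the work, as an engineer would, in place of code of your own. Each camera call takes 0.05 s, during which the arm holds its last target. There are 200 camera calls.

## Working session

There is one attempt and no reset: what is moved stays moved. The work goes in short steps, Python scripts to look and compute and a tool call to move; the robot and the scene stay as the last step left them, time stands still between calls to the robot, and variables do not carry over. Pictures are saved under pics/ and viewed, at most 14 in all, crops included, and the job is handed in when it is done.

Besides the shell and the picture viewer there is one more tool, called by a JSON object that holds its "api" and its "payload", one argument or row to a line. jog_arm: Moves the arm, as the interface text tells. Its arguments: {"type":"object","properties":{"rows":{"type":"array","items":{"type":"number"}}},"required":["rows"]}

```bash
mkdir -p pics; cat > h.py <<'E'
import numpy as np, cv2
from scipy.spatial.transform import Rotation as R
from station import sensors, optics, order, finder
def K(p):
    f=p["color"].shape[0]/2/np.tan(np.radians(p["vfov"])/2); return f,p["cx"],p["cy"]
def world(p,px,z):
    f,cx,cy=K(p);T=np.array(p["cam_to_world"])
    d=T[:3,:3]@np.array([(px[0]-cx)/f,(px[1]-cy)/f,1]);o=T[:3,3]
    return o+d*(z-o[2])/d[2]
def pix(p,w):
    f,cx,cy=K(p);T=np.array(p["cam_to_world"])
    c=T[:3,:3].T@(np.array(w)-T[:3,3]);return c[:2]/c[2]*f+[cx,cy]
def save(p,n,crop=None,s=1):
    im=p["color"][:,:,::-1]
    if crop: im=im[crop[1]:crop[3],crop[0]:crop[2]]
    cv2.imwrite(f"pics/{n}.png",cv2.resize(im,None,fx=s,fy=s,interpolation=cv2.INTER_CUBIC))
E
python3 - <<'E'
from h import *
np.set_printoptions(precision=3,suppress=True)
s=sensors.state();print(s["position"],s["eef_rot"],R.from_rotvec(s["eef_rot"]).as_matrix())
H=dict(cast_full=.014,cast_upper=.014,cast_lower=.014,brush_wheel=.01,felt_wheel=.012,grind_disc=.008,drawer_handle=.05,cap_top=.199,crucible=.04,casting_ring=.055,wax_box=.035,pliers=.01)
for c in("top","scene"):
    p=optics.grab_frame(c);save(p,c+"0");print(c,np.array(p["cam_to_world"]),p["vfov"])
    for n,z in H.items():
        print(n,[(np.round(d["pixel"]),round(d["score"],2),world(p,d["pixel"],z)[:2]) for d in finder.boxes_of(p,n)[:3]])
E
```

```text
[ 0.261 -0.567  0.238] [-3.067 -0.673  0.001] [[ 0.908  0.419 -0.001]
 [ 0.419 -0.908  0.002]
 [-0.    -0.002 -1.   ]]
top [[ 0.223 -0.88   0.42  -0.153]
 [-0.975 -0.204  0.091 -0.033]
 [ 0.006 -0.429 -0.903  1.596]
 [ 0.     0.     0.     1.   ]] 43.2130859956461
cast_full [(array([416., 254.]), 0.71, array([ 0.576, -0.12 ]))]
cast_upper [(array([423., 340.]), 0.97, array([ 0.331, -0.179])), (array([469., 355.]), 0.82, array([ 0.32 , -0.304])), (array([463., 265.]), 0.74, array([ 0.572, -0.255]))]
cast_lower [(array([353., 179.]), 0.19, array([0.778, 0.107]))]
brush_wheel [(array([462., 264.]), 0.87, array([ 0.576, -0.25 ]))]
felt_wheel [(array([298., 226.]), 0.72, array([0.586, 0.229]))]
grind_disc [(array([405., 292.]), 0.58, array([ 0.458, -0.11 ])), (array([306., 202.]), 0.28, array([0.672, 0.227]))]
drawer_handle [(array([294., 228.]), 0.78, array([0.561, 0.233])), (array([413., 253.]), 0.32, array([ 0.559, -0.11 ]))]
cap_top [(array([351., 179.]), 0.67, array([0.667, 0.096])), (array([409., 291.]), 0.2, array([ 0.39 , -0.108]))]
crucible [(array([408., 205.]), 0.8, array([ 0.7
[... 700 characters left out ...]
cast_lower []
brush_wheel [(array([380., 334.]), 0.71, array([ 0.58 , -0.253])), (array([302., 228.]), 0.17, array([0.577, 0.236]))]
felt_wheel []
grind_disc [(array([324., 321.]), 0.62, array([ 0.454, -0.13 ]))]
drawer_handle [(array([302., 228.]), 0.76, array([0.562, 0.209]))]
cap_top [(array([350., 209.]), 0.63, array([0.674, 0.09 ]))]
crucible [(array([383., 269.]), 0.53, array([ 0.711, -0.072]))]
casting_ring [(array([404., 298.]), 0.8, array([ 0.697, -0.203])), (array([347., 209.]), 0.56, array([0.743, 0.2  ]))]
wax_box [(array([354., 302.]), 0.68, array([ 0.561, -0.129])), (array([430., 336.]), 0.62, array([ 0.695, -0.344]))]
pliers [(array([225., 186.]), 0.46, array([0.43 , 0.564]))]
```

View pics/top0.png

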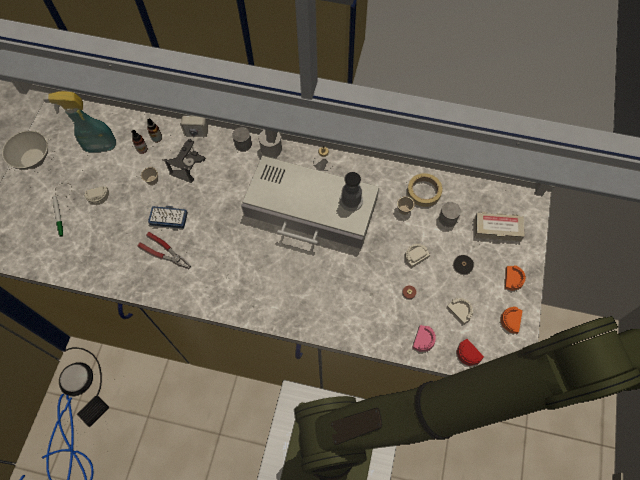

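View pics/scene0.png

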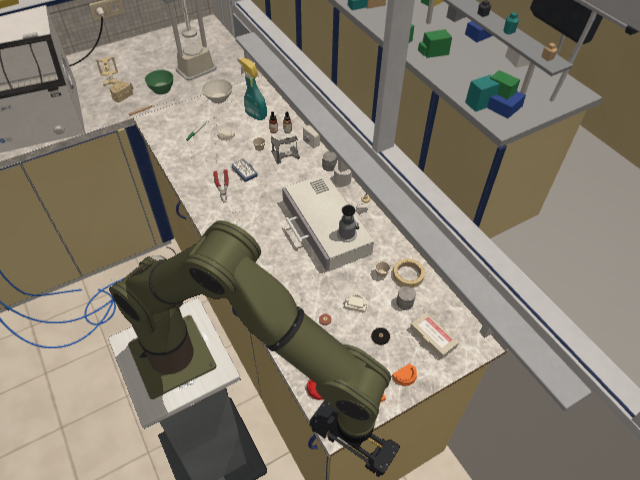

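Top view: white full-arch cast (416,254), white horseshoe (460,311), black brush wheel (463,264), grinding disc (408,292), no felt wheel. The look-alikes are orange (514,278) and (512,320), pink (424,338) and red (470,352). The white horseshoe at (460,311) fits cast_upper, because the others are coloured. I'll confirm it in a rectified crop.

```bash
cat >> h.py <<'E'
def rect(p,x0,x1,y0,y1,z,s=1500):
    # rectified: rows = x decreasing downward, cols = y decreasing rightward
    W=int((y1-y0)*s);H=int((x1-x0)*s)
    src=np.float32([pix(p,(x1,y1,z)),pix(p,(x1,y0,z)),pix(p,(x0,y0,z)),pix(p,(x0,y1,z))])
    M=cv2.getPerspectiveTransform(src,np.float32([[0,0],[W,0],[W,H],[0,H]]))
    im=cv2.warpPerspective(p["color"][:,:,::-1].copy(),M,(W,H),flags=cv2.INTER_CUBIC)
    for i in range(int(np.ceil(x0*20)),int(x1*20)+1):
        r=int((x1-i/20)*s);cv2.line(im,(0,r),(W,r),(255,200,0),1);cv2.putText(im,f"{i/20:.2f}",(0,r-2),0,.4,(0,0,255),1)
    for i in range(int(np.ceil(y0*20)),int(y1*20)+1):
        c=int((y1-i/20)*s);cv2.line(im,(c,0),(c,H),(255,200,0),1);cv2.putText(im,f"{i/20:.2f}",(c+2,H-3),0,.4,(0,0,255),1)
    return im
E
python3 - <<'E'
from h import *
p=optics.grab_frame("top")
a=rect(p,.36,.66,-.36,-.05,.014,1800);b=rect(p,.48,.80,-.02,.42,.074,1700)
cv2.imwrite("pics/r1.png",a);cv2.imwrite("pics/r2.png",b);print(a.shape,b.shape)
E
```

```text
(540, 558, 3) (544, 748, 3)
```

View pics/r1.png

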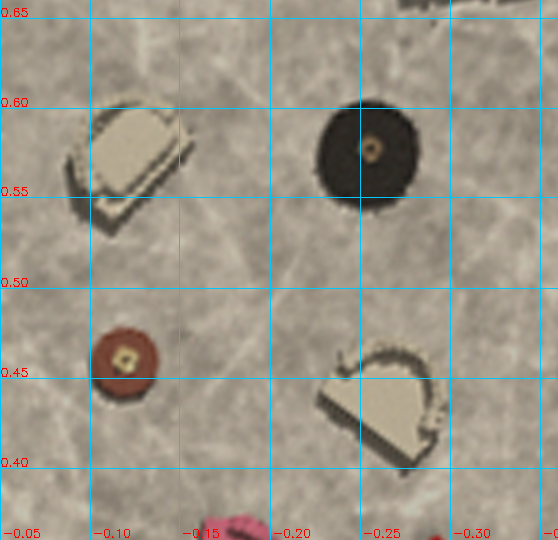

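View pics/r2.png

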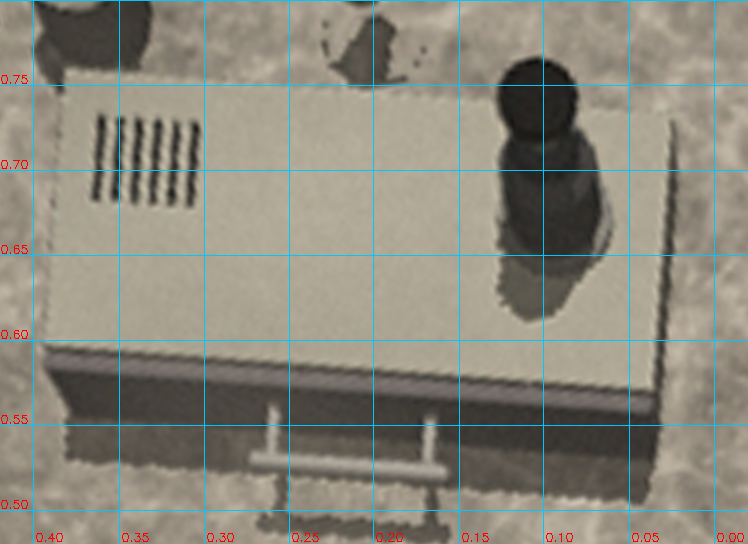

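Rectified crops (1.8 px/mm): the white horseshoe centre is at ~(.441,-.268), clearly white, so it is cast_upper. The full cast is at ~(.575,-.117), brush wheel ~(.575,-.253), disc ~(.458,-.119). The unit is turned about -4.7°. The bar is at (250,458)-(447,472) in r2, giving a handle middle of ~(.537,.219).

```bash
cat >> h.py <<'E'
np.set_printoptions(precision=4,suppress=True)
def go(*tg):
    """targets (x,y,z,psi_deg): psi = world angle of tool y; prints shift/turn in tool axes"""
    s=sensors.state();p0=np.array(s["position"]);R0=R.from_rotvec(s["eef_rot"]);M=R0.as_matrix()
    cur=np.degrees(np.arctan2(M[1,1],M[0,1]))
    print("t",s["time"],"pos",p0,"psi",round(cur,2),"w",s["width"],"gf",s["gripper_force"],"F",np.array(s["contact_force"]),"q7",s["qpos"][6])
    for x,y,z,a in tg:
        d=(a-cur+90)%180-90 ; a=np.radians(cur+d)
        ty=np.array([np.cos(a),np.sin(a),0]);tz=np.array([0,0,-1]);tx=np.cross(ty,tz)
        Rd=R.from_matrix(np.c_[tx,ty,tz]);sh=R0.inv().apply(np.array([x,y,z])-p0)
        print("shift",sh,"turn",np.degrees((R0.inv()*Rd).as_rotvec()).round(1))
E
python3 - <<'E'
from h import *
p=optics.grab_frame("scene")
cv2.imwrite("pics/r3.png",rect(p,.48,.62,.08,.36,.05,2500))
go((.537,.219,.24,-4.7),(.537,.219,.031,-4.7))
E
```

```text
t 1.4 pos [ 0.2616 -0.5676  0.2387] psi -65.26 w 0.9971851684214671 gf 0.0 F [ 0.4055 -0.2286 -0.7115] q7 -0.21508828960739543
shift [ 0.5794 -0.5992 -0.0013] turn [  0.    0.  -60.6]
shift [ 0.5794 -0.5992  0.2077] turn [  0.    0.  -60.6]
```

View pics/r3.png

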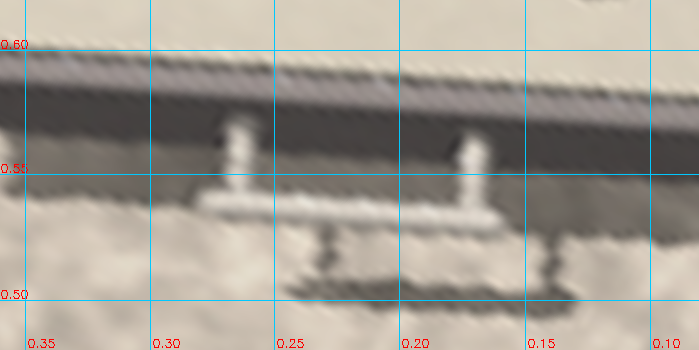

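The bar runs (200,203)-(498,222) in r3, so its middle is (.535,.220), which agrees with the top view. Going over it.

{"api": "jog_arm", "payload": {
  "rows": [0.27,0.579,-0.6,0,0,0,-60.5,0.27,0.579,-0.6,0,0,0,-60.5,0.27,0.579,-0.6,0,0,0,-60.5,0.27,0.579,-0.6,0,0,0,-60.5,0.27,0.579,-0.6,0,0,0,-60.5,0.27,0.579,-0.6,0,0,0,-60.5,0.27,0.579,-0.6,0,0,0,-60.5,0.27,0.579,-0.6,0,0,0,-60.5,0.27,0.579,-0.6,0,0,0,-60.5,0.27,0.579,-0.6,0,0,0,-60.5,0.27,0.579,-0.6,0,0,0,-60.5,0.27,0.579,-0.6,0,0,0,-60.5,0.27,0.579,-0.6,0,0,0,-60.5,0.27,0.579,-0.6,0,0,0,-60.5,0.27,0.579,-0.6,0,0,0,-60.5,0.27,0.579,-0.6,0,0,0,-60.5,0.27,0.579,-0.6,0,0,0,-60.5,0.27,0.579,-0.6,0,0,0,-60.5]
}}

```text
time: 3.65
position: [0.5364, 0.2183, 0.2388]
eef_rot: [2.313, 2.125, -0.001]
contact_force: [0.5, 0.4, -0.1]
width: 0.27
gripper_force: 0.0
```

```bash
python3 - <<'E'
from h import *
go((.536,.220,.09,-4.7),(.536,.220,.031,-4.7))
E
```

```text
t 3.65 pos [0.5364 0.2183 0.2388] psi -4.85 w 0.2702666383501016 gf 0.0 F [ 0.4515  0.4112 -0.1382] q7 -0.8667536349631687
shift [ 0.0018 -0.0005  0.1488] turn [ 0.   0.  -0.2]
shift [ 0.0018 -0.0006  0.2078] turn [ 0.   0.  -0.2]
```

{"api": "jog_arm", "payload": {
  "rows": [0.27,0.002,-0.001,0.06,0,0,0,0.27,0.002,-0.001,0.11,0,0,0,0.27,0.002,-0.001,0.14,0,0,0,0.27,0.002,-0.001,0.165,0,0,0,0.27,0.002,-0.001,0.185,0,0,0,0.27,0.002,-0.001,0.2,0,0,0,0.27,0.002,-0.001,0.207,0,0,0,0.27,0.002,-0.001,0.207,0,0,0,0,0.002,-0.001,0.207,0,0,0,0,0.002,-0.001,0.207,0,0,0,0,0.002,-0.001,0.207,0,0,0,0,0.002,-0.001,0.207,0,0,0]
}}

```text
time: 5.15
position: [0.5359, 0.2219, 0.0323]
eef_rot: [2.312, 2.127, 0.002]
contact_force: [-0.7, -0.4, 3.8]
width: 0.102
gripper_force: 29.4
```

```bash
python3 - <<'E'
from h import *
go()
E
```

```text
t 5.15 pos [0.5359 0.2219 0.0323] psi -4.76 w 0.10216874960250591 gf 29.366549849510193 F [-0.7283 -0.3739  3.8077] q7 -1.0236645388534336
```

{"api": "jog_arm", "payload": {
  "rows": [0,0,-0.012,0,0,0,0,0,0,-0.028,0,0,0,0,0,0,-0.044,0,0,0,0,0,0,-0.06,0,0,0,0,0,0,-0.076,0,0,0,0,0,0,-0.09,0,0,0,0,0,0,-0.1,0,0,0,0,0,0,-0.108,0,0,0,0,0,0,-0.112,0,0,0,0,0,0,-0.112,0,0,0,0]
}}

```text
time: 6.4
position: [0.4222, 0.2301, 0.0322]
eef_rot: [2.311, 2.127, -0.004]
contact_force: [-0.7, -0.2, 8.8]
width: 0.103
gripper_force: 29.1
```

{"api": "jog_arm", "payload": {
  "rows": [0,0,-0.003,0,0,0,0,0,0,-0.006,0,0,0,0,0,0,-0.009,0,0,0,0,0,0,-0.009,0,0,0,0]
}}

```text
time: 6.9
position: [0.4169, 0.2306, 0.0323]
eef_rot: [2.312, 2.122, 0.003]
contact_force: [6.4, -3.1, 3.7]
width: 0.102
gripper_force: 29.5
```

{"api": "jog_arm", "payload": {
  "rows": [0.27,0,0.003,0,0,0,0,0.27,0,0.003,0,0,0,0,0.27,0,0.003,-0.01,0,0,0,0.27,0,0.003,-0.05,0,0,0,0.27,0,0.003,-0.11,0,0,0,0.5,0,0.003,-0.17,0,0,0,1,0,0.003,-0.21,0,0,0]
}}

```text
time: 7.78
position: [0.4176, 0.2316, 0.2448]
eef_rot: [2.311, 2.128, 0.004]
contact_force: [1.0, 0.6, -1.0]
width: 0.472
gripper_force: 0.0
```

```bash
python3 - <<'E'
from h import *
go((.575,-.117,.2,46.4))
E
```

```text
t 7.775 pos [0.4176 0.2316 0.2448] psi -4.73 w 0.4718109903004012 gf 0.0 F [ 0.9629  0.6147 -1.0313] q7 -1.0294723900186575
shift [-0.3345  0.1855  0.0447] turn [  0.1  -0.  -51.1]
```

{"api": "jog_arm", "payload": {
  "rows": [1,-0.335,0.185,0.03,0,0,-51,1,-0.335,0.185,0.03,0,0,-51,1,-0.335,0.185,0.03,0,0,-51,1,-0.335,0.185,0.03,0,0,-51,1,-0.335,0.185,0.03,0,0,-51,1,-0.335,0.185,0.03,0,0,-51,1,-0.335,0.185,0.03,0,0,-51,1,-0.335,0.185,0.03,0,0,-51,1,-0.335,0.185,0.03,0,0,-51]
}}

```text
time: 8.9
position: [0.5739, -0.1151, 0.2123]
eef_rot: [-1.165, -2.917, -0.001]
contact_force: [-0.2, 0.0, -0.2]
width: 1.001
gripper_force: 0.0
```

```bash
python3 - <<'E'
from h import *
p=optics.grab_frame("top");cv2.imwrite("pics/r4.png",np.vstack([rect(p,.38,.64,-.34,-.06,.014,1100),rect(p,.38,.64,-.34,-.06,.014,1100)[:1]*0]))
for n in("cast_full","brush_wheel","grind_disc","cast_upper"):
    print(n,[(d["pixel"],d["score"],world(p,d["pixel"],.012)[:2]) for d in finder.boxes_of(p,n)[:3]])
go((.575,-.117,.004,46.4))
E
```

```text
cast_full [([414.6, 255.6], 0.72, array([ 0.5703, -0.1165]))]
brush_wheel []
grind_disc [([407.0, 289.6], 0.43, array([ 0.464, -0.113]))]
cast_upper [([517.0, 279.1], 0.89, array([ 0.5642, -0.408 ])), ([469.5, 353.4], 0.84, array([ 0.3243, -0.3053])), ([469.3, 314.8], 0.65, array([ 0.4303, -0.2911]))]
t 9.15 pos [ 0.5744 -0.1166  0.212 ] psi 46.35 w 1.0012629779029036 gf 0.0 F [ 0.1625  0.097  -0.727 ] q7 0.3906186767241892
shift [-0.0007  0.0001  0.2081] turn [ 0.  0. -0.]
```

{"api": "jog_arm", "payload": {
  "rows": [1,0,0,0.06,0,0,0,1,0,0,0.12,0,0,0,1,0,0,0.16,0,0,0,1,0,0,0.19,0,0,0,1,0,0,0.207,0,0,0,1,0,0,0.207,0,0,0,0,0,0,0.207,0,0,0,0,0,0,0.207,0,0,0,0,0,0,0.207,0,0,0,0,0,0,0.207,0,0,0,0,0,0,0.2,0,0,0,0,0,0,0.16,0,0,0,0,0,0,0.1,0,0,0,0,0,0,0.04,0,0,0,0,0,0,-0.03,0,0,0]
}}

```text
time: 11.02
position: [0.5737, -0.1178, 0.2363]
eef_rot: [-1.17, -2.915, 0.001]
contact_force: [0.6, 0.5, -1.1]
width: 0.577
gripper_force: 29.8
```

```bash
python3 - <<'E'
from h import *
ux=np.array([.9967,-.0819]);uy=np.array([.0819,.9967]);L=np.array([.530,.304]);Rb=np.array([.517,.1396])
for a in(.039,-.039): print(L+uy*a, Rb+uy*a)
q=L+uy*.039; go((*q,.24,-4.7),(*q,.02,-4.7))
E
```

```text
[0.5332 0.3429] [0.5202 0.1785]
[0.5268 0.2651] [0.5138 0.1007]
t 11.025 pos [ 0.5737 -0.1178  0.2363] psi 46.26 w 0.5772423903692794 gf 29.821757040917873 F [ 0.5935  0.4798 -1.0896] q7 0.4131720139648323
shift [ 0.3478  0.3049 -0.0037] turn [-0.1 -0.  51. ]
shift [0.3476 0.305  0.2163] turn [-0.1 -0.  51. ]
```

{"api": "jog_arm", "payload": {
  "rows": [0,0.348,0.305,-0.004,0,0,51,0,0.348,0.305,-0.004,0,0,51,0,0.348,0.305,-0.004,0,0,51,0,0.348,0.305,-0.004,0,0,51,0,0.348,0.305,-0.004,0,0,51,0,0.348,0.305,-0.004,0,0,51,0,0.348,0.305,-0.004,0,0,51,0,0.348,0.305,-0.004,0,0,51,0,0.348,0.305,-0.004,0,0,51,0,0.348,0.305,-0.004,0,0,51]
}}

```text
time: 12.28
position: [0.5345, 0.3409, 0.238]
eef_rot: [2.312, 2.124, -0.003]
contact_force: [-0.2, -0.6, 0.6]
width: 0.576
gripper_force: 29.8
```

```bash
python3 - <<'E'
from h import *
go((.533,.343,.02,-4.7))
E
```

```text
t 12.275 pos [0.5345 0.3409 0.238 ] psi -4.86 w 0.5763871152633447 gf 29.821931950282305 F [-0.2479 -0.6143  0.5917] q7 -1.0172964799859916
shift [ 0.0025 -0.0017  0.218 ] turn [ 0.   0.1 -0.2]
```

Lower gently, pause, then open only a little and lift.

{"api": "jog_arm", "payload": {
  "rows": [0,0.002,-0.003,0.05,0,0,0,0,0.002,-0.003,0.1,0,0,0,0,0.002,-0.003,0.14,0,0,0,0,0.002,-0.003,0.175,0,0,0,0,0.002,-0.003,0.2,0,0,0,0,0.002,-0.003,0.218,0,0,0,0,0.002,-0.003,0.218,0,0,0,0.7,0.002,-0.003,0.218,0,0,0,0.7,0.002,-0.003,0.218,0,0,0,0.7,0.002,-0.003,0.2,0,0,0,0.7,0.002,-0.003,0.15,0,0,0,0.7,0.002,-0.003,0.1,0,0,0,0.7,0.002,-0.003,0.04,0,0,0,0.9,0.002,-0.003,0,0,0,0]
}}

```text
time: 14.02
position: [0.5318, 0.3463, 0.2431]
eef_rot: [2.311, 2.127, 0.008]
contact_force: [-0.8, 0.6, 0.2]
width: 0.79
gripper_force: 0.0
```

```bash
python3 - <<'E'
from h import *
p=optics.grab_frame("top")
a=rect(p,.36,.62,-.34,-.06,.012,1150);b=rect(p,.36,.62,.04,.42,.03,1150)
im=np.hstack([b,a]);print(im.shape);cv2.imwrite("pics/r5.png",im)
go((.441,-.268,.2,-41.5),(.458,-.119,.2,-4.7))
E
```

```text
(299, 759, 3)
t 14.075 pos [0.5336 0.3482 0.248 ] psi -4.77 w 0.8351546763025626 gf 0.0 F [0.4738 0.2591 2.4893] q7 -1.0256943781477996
shift [-0.6222 -0.0416  0.0419] turn [ 0.4 -0.7 36.7]
shift [-0.4723 -0.037   0.0434] turn [ 0.5 -0.5 -0.1]
```

View pics/r5.png

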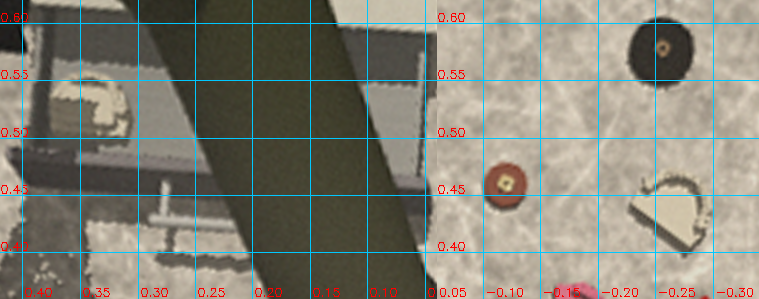

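The cast lies in the left bay (left half of the picture, ~(90,110)). The other three targets have not moved. Next: cast_upper.

{"api": "jog_arm", "payload": {
  "rows": [1,-0.622,-0.042,0,0,0,36.7,1,-0.622,-0.042,0,0,0,36.7,1,-0.622,-0.042,0,0,0,36.7,1,-0.622,-0.042,0,0,0,36.7,1,-0.622,-0.042,0,0,0,36.7,1,-0.622,-0.042,0,0,0,36.7,1,-0.622,-0.042,0,0,0,36.7,1,-0.622,-0.042,0,0,0,36.7,1,-0.622,-0.042,0,0,0,36.7,1,-0.622,-0.042,0,0,0,36.7,1,-0.622,-0.042,0.04,0,0,36.7,1,-0.622,-0.042,0.08,0,0,36.7,1,-0.622,-0.042,0.1,0,0,36.7]
}}

```text
time: 15.7
position: [0.4372, -0.2707, 0.1376]
eef_rot: [-2.863, -1.291, 0.001]
contact_force: [0.3, 0.0, -0.2]
width: 0.999
gripper_force: 0.0
```

```bash
python3 - <<'E'
from h import *
go((.441,-.268,.005,-41.5))
E
```

```text
t 15.7 pos [ 0.4372 -0.2707  0.1376] psi -41.47 w 0.9986103057450917 gf 0.0 F [ 0.2553  0.0357 -0.2081] q7 -0.5991811539708444
shift [0.0046 0.0012 0.1326] turn [-0.  0.  0.]
```

{"api": "jog_arm", "payload": {
  "rows": [1,0.004,0.001,0.05,0,0,0,1,0.004,0.001,0.09,0,0,0,1,0.004,0.001,0.12,0,0,0,1,0.004,0.001,0.132,0,0,0,1,0.004,0.001,0.132,0,0,0,0,0.004,0.001,0.132,0,0,0,0,0.004,0.001,0.132,0,0,0,0,0.004,0.001,0.132,0,0,0,0,0.004,0.001,0.132,0,0,0,0,0.004,0.001,0.12,0,0,0,0,0.004,0.001,0.08,0,0,0,0,0.004,0.001,0.03,0,0,0,0,0.004,0.001,-0.03,0,0,0,0,0.004,0.001,-0.09,0,0,0,0,0.004,0.001,-0.105,0,0,0]
}}

```text
time: 17.58
position: [0.4424, -0.2691, 0.2477]
eef_rot: [2.859, 1.289, 0.007]
contact_force: [-0.7, -0.0, -2.0]
width: 0.578
gripper_force: 29.7
```

```bash
python3 - <<'E'
from h import *
go((.527,.265,.245,-4.7))
E
```

```text
t 17.575 pos [ 0.4424 -0.2691  0.2477] psi -41.47 w 0.5777715088664064 gf 29.707749919944035 F [-0.7224 -0.0168 -1.9528] q7 -0.5380929230410199
shift [ 0.4562 -0.2903  0.0014] turn [  0.4   0.  -36.8]
```

{"api": "jog_arm", "payload": {
  "rows": [0,0.455,-0.292,0,0,0,-36.7,0,0.455,-0.292,0,0,0,-36.7,0,0.455,-0.292,0,0,0,-36.7,0,0.455,-0.292,0,0,0,-36.7,0,0.455,-0.292,0,0,0,-36.7,0,0.455,-0.292,0,0,0,-36.7,0,0.455,-0.292,0,0,0,-36.7,0,0.455,-0.292,0,0,0,-36.7,0,0.455,-0.292,0,0,0,-36.7,0,0.455,-0.292,0,0,0,-36.7,0,0.455,-0.292,0,0,0,-36.7,0,0.455,-0.292,0,0,0,-36.7]
}}

```text
time: 19.08
position: [0.5237, 0.2635, 0.2433]
eef_rot: [2.313, 2.124, -0.002]
contact_force: [-0.4, 0.1, -0.8]
width: 0.581
gripper_force: 29.7
```

```bash
python3 - <<'E'
from h import *
go((.527,.263,.02,-4.7))
p=optics.grab_frame("scene");cv2.imwrite("pics/r6.png",rect(p,.38,.64,.02,.42,.03,1500))
E
```

```text
t 19.075 pos [0.5237 0.2635 0.2433] psi -4.89 w 0.5810079109062648 gf 29.70891891636711 F [-0.373   0.0864 -0.8368] q7 -0.9751570987509817
shift [0.0001 0.0033 0.2233] turn [-0.   0.1 -0.2]
```

View pics/r6.png

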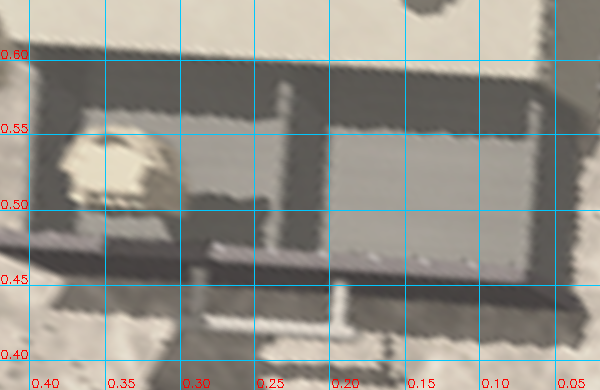

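The first cast spans (58-175,130-205), i.e. y≈.308-.380. The middle wall is at y≈.222, so the second cast goes at y=.266.

{"api": "jog_arm", "payload": {
  "rows": [0,0.003,0.003,0.05,0,0,0,0,0.003,0.003,0.1,0,0,0,0,0.003,0.003,0.14,0,0,0,0,0.003,0.003,0.175,0,0,0,0,0.003,0.003,0.2,0,0,0,0,0.003,0.003,0.215,0,0,0,0,0.003,0.003,0.223,0,0,0,0,0.003,0.003,0.223,0,0,0,0.7,0.003,0.003,0.223,0,0,0,0.7,0.003,0.003,0.223,0,0,0,0.7,0.003,0.003,0.2,0,0,0,0.7,0.003,0.003,0.15,0,0,0,0.7,0.003,0.003,0.1,0,0,0,0.7,0.003,0.003,0.04,0,0,0,0.9,0.003,0.003,0,0,0,0]
}}

```text
time: 21.0
position: [0.5274, 0.269, 0.2467]
eef_rot: [2.311, 2.127, 0.006]
contact_force: [0.2, -0.5, 0.2]
width: 0.787
gripper_force: 0.0
```

```bash
python3 - <<'E'
from h import *
p=optics.grab_frame("top")
for n,z in(("brush_wheel",.01),("grind_disc",.008)):
    print(n,[(d["pixel"],d["score"],world(p,d["pixel"],z)[:2]) for d in finder.boxes_of(p,n)[:3]])
go((.575,-.253,.24,-4.7),(.575,-.253,.1,-4.7))
E
```

```text
brush_wheel [([501.4, 223.3], 0.71, array([ 0.7303, -0.3472])), ([461.9, 264.4], 0.69, array([ 0.5746, -0.2518]))]
grind_disc [([405.7, 292.4], 0.7, array([ 0.4566, -0.1111]))]
t 21.15 pos [0.528  0.2693 0.246 ] psi -4.77 w 0.8967295585521019 gf 0.0 F [ 0.154  -0.6967 -0.0288] q7 -0.9811253581248094
shift [-0.5166  0.0903  0.0048] turn [ 0.3 -0.2 -0.1]
shift [-0.5171  0.0896  0.1448] turn [ 0.3 -0.2 -0.1]
```

{"api": "jog_arm", "payload": {
  "rows": [1,-0.517,0.09,0,0,0,0,1,-0.517,0.09,0,0,0,0,1,-0.517,0.09,0,0,0,0,1,-0.517,0.09,0,0,0,0,1,-0.517,0.09,0,0,0,0,1,-0.517,0.09,0,0,0,0,1,-0.517,0.09,0,0,0,0,1,-0.517,0.09,0,0,0,0,1,-0.517,0.09,0,0,0,0,1,-0.517,0.09,0.05,0,0,0,1,-0.517,0.09,0.1,0,0,0,1,-0.517,0.09,0.14,0,0,0,1,-0.517,0.09,0.14,0,0,0]
}}

```text
time: 22.78
position: [0.5702, -0.2533, 0.0992]
eef_rot: [-2.305, -2.123, 0.007]
contact_force: [-0.2, 0.3, -0.1]
width: 1.001
gripper_force: 0.0
```

```bash
python3 - <<'E'
from h import *
go((.575,-.253,.004,-4.7))
E
```

```text
t 22.775 pos [ 0.5702 -0.2533  0.0992] psi -4.72 w 1.0008154248302197 gf 0.0 F [-0.2327  0.2533 -0.1436] q7 -0.20363096526745889
shift [0.0005 0.0056 0.0952] turn [-0.5 -0.1 -0. ]
```

{"api": "jog_arm", "payload": {
  "rows": [1,0,0.005,0.04,0,0,0,1,0,0.005,0.075,0,0,0,1,0,0.005,0.095,0,0,0,1,0,0.005,0.095,0,0,0,0,0,0.005,0.095,0,0,0,0,0,0.005,0.095,0,0,0,0,0,0.005,0.095,0,0,0,0,0,0.005,0.095,0,0,0,0,0,0.005,0.08,0,0,0,0,0,0.005,0.04,0,0,0,0,0,0.005,-0.01,0,0,0,0,0,0.005,-0.07,0,0,0,0,0,0.005,-0.13,0,0,0,0,0,0.005,-0.145,0,0,0]
}}

```text
time: 24.52
position: [0.5808, -0.2546, 0.2537]
eef_rot: [2.306, 2.122, 0.007]
contact_force: [1.1, -0.0, -0.0]
width: 0.004
gripper_force: 0.0
```

```bash
python3 - <<'E'
from h import *
go((.520,.178,.245,-4.7),(.514,.100,.245,-4.7))
E
```

```text
t 24.525 pos [ 0.5808 -0.2546  0.2537] psi -4.76 w 0.0035429395300684654 gf 0.0 F [ 1.0765 -0.025  -0.0204] q7 -0.09985720237392227
shift [ 0.4261 -0.0966  0.0072] turn [ 0.5  0.1 -0.1]
shift [ 0.3479 -0.0961  0.0073] turn [ 0.5  0.1 -0.1]
```

The grip is empty, so I'm looking.

```bash
python3 - <<'E'
from h import *
for c in("top","scene"):
    p=optics.grab_frame(c)
    for n,z in(("brush_wheel",.01),("grind_disc",.008)):
        print(c,n,[(d["pixel"],d["score"],world(p,d["pixel"],z)[:2]) for d in finder.boxes_of(p,n)[:3]])
    a=rect(p,.38,.66,-.36,-.04,.01,1200);cv2.imwrite("pics/r7%s.png"%c,a)
a=cv2.imread("pics/r7top.png");b=cv2.imread("pics/r7scene.png");cv2.imwrite("pics/r7.png",np.hstack([a,b]))
go()
E
```

```text
top brush_wheel [([458.1, 261.5], 0.53, array([ 0.5811, -0.2401]))]
top grind_disc [([408.2, 294.4], 0.47, array([ 0.4524, -0.1189])), ([449.6, 212.2], 0.37, array([ 0.7335, -0.1943]))]
scene brush_wheel [([379.8, 333.7], 0.58, array([ 0.578 , -0.2527]))]
scene grind_disc [([432.5, 336.2], 0.29, array([ 0.7135, -0.3393]))]
t 24.825 pos [ 0.5773 -0.2545  0.2462] psi -4.75 w 0.004853873575209602 gf 0.0 F [ 0.7518  0.2451 -0.183 ] q7 -0.10075452504333113
```

View pics/r7.png

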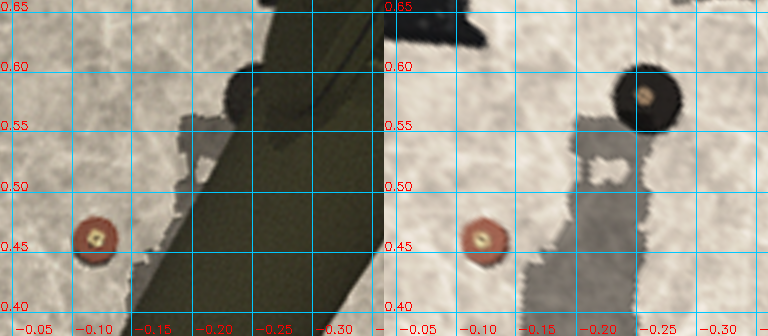

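The wheel still lies at (262,98) in the scene half, i.e. ~(.578,-.256). Retrying, lower.

{"api": "jog_arm", "payload": {
  "rows": [1,0.002,0,0.05,0,0,0,1,0.002,0,0.11,0,0,0,1,0.002,0,0.16,0,0,0,1,0.002,0,0.2,0,0,0,1,0.002,0,0.225,0,0,0,1,0.002,0,0.235,0,0,0,1,0.002,0,0.235,0,0,0,1,0.002,0,0.235,0,0,0]
}}

```text
time: 25.82
position: [0.579, -0.2527, 0.0135]
eef_rot: [2.312, 2.127, 0.0]
contact_force: [-0.5, 0.5, 0.1]
width: 0.891
gripper_force: 0.0
```

```bash
python3 - <<'E'
from h import *
go((.578,-.256,.003,-4.7))
E
```

```text
t 25.825 pos [ 0.579  -0.2527  0.0135] psi -4.76 w 0.8905402913106553 gf 0.0 F [-0.4661  0.4843  0.149 ] q7 -0.27155596918661684
shift [-0.0034 -0.0007  0.0105] turn [ 0.   0.  -0.1]
```

{"api": "jog_arm", "payload": {
  "rows": [1,-0.003,0,0.006,0,0,0,1,-0.003,0,0.011,0,0,0,1,-0.003,0,0.011,0,0,0,0,-0.003,0,0.011,0,0,0,0,-0.003,0,0.011,0,0,0,0,-0.003,0,0.011,0,0,0,0,-0.003,0,0.011,0,0,0,0,-0.003,0,0.011,0,0,0]
}}

```text
time: 26.82
position: [0.5787, -0.2556, 0.0024]
eef_rot: [2.311, 2.127, 0.0]
contact_force: [-0.2, 0.2, 1.3]
width: 0.643
gripper_force: 30.0
```

{"api": "jog_arm", "payload": {
  "rows": [0,0,0,-0.01,0,0,0,0,0,0,-0.03,0,0,0,0,0,0,-0.06,0,0,0,0,0,0,-0.1,0,0,0,0,0,0,-0.15,0,0,0,0,0,0,-0.2,0,0,0,0,0,0,-0.24,0,0,0,0,0,0,-0.24,0,0,0]
}}

```text
time: 27.82
position: [0.5807, -0.2558, 0.2474]
eef_rot: [2.306, 2.122, 0.007]
contact_force: [0.1, -0.4, 0.1]
width: 0.645
gripper_force: 30.0
```

```bash
python3 - <<'E'
from h import *
go((.520,.178,.245,-4.7))
E
```

```text
t 27.825 pos [ 0.5807 -0.2558  0.2474] psi -4.77 w 0.645206078758745 gf 29.999914169311523 F [ 0.0867 -0.4473  0.1403] q7 -0.10627291552745442
shift [ 0.4272 -0.0966  0.0008] turn [ 0.5  0.1 -0.1]
```

{"api": "jog_arm", "payload": {
  "rows": [0,0.427,-0.098,0,0,0,0,0,0.427,-0.098,0,0,0,0,0,0.427,-0.098,0,0,0,0,0,0.427,-0.098,0,0,0,0,0,0.427,-0.098,0,0,0,0,0,0.427,-0.098,0,0,0,0,0,0.427,-0.098,0,0,0,0,0,0.427,-0.098,0,0,0,0,0,0.427,-0.098,0,0,0,0]
}}

```text
time: 28.95
position: [0.5158, 0.1771, 0.2418]
eef_rot: [2.311, 2.127, -0.003]
contact_force: [0.0, -0.6, -0.6]
width: 0.644
gripper_force: 30.0
```

```bash
python3 - <<'E'
from h import *
go((.518,.178,.019,-4.7))
E
```

```text
t 28.95 pos [0.5158 0.1771 0.2418] psi -4.74 w 0.6439802899591798 gf 29.999652206897736 F [ 0.0375 -0.5535 -0.6473] q7 -0.8846421414441293
shift [0.0015 0.0023 0.2228] turn [-0.1  0.1 -0. ]
```

{"api": "jog_arm", "payload": {
  "rows": [0,0.001,0.002,0.05,0,0,0,0,0.001,0.002,0.1,0,0,0,0,0.001,0.002,0.14,0,0,0,0,0.001,0.002,0.175,0,0,0,0,0.001,0.002,0.2,0,0,0,0,0.001,0.002,0.215,0,0,0,0,0.001,0.002,0.223,0,0,0,0,0.001,0.002,0.223,0,0,0,0.78,0.001,0.002,0.223,0,0,0,0.78,0.001,0.002,0.223,0,0,0,0.78,0.001,0.002,0.2,0,0,0,0.78,0.001,0.002,0.15,0,0,0,0.78,0.001,0.002,0.1,0,0,0,0.78,0.001,0.002,0.04,0,0,0,0.9,0.001,0.002,0,0,0,0]
}}

```text
time: 30.82
position: [0.5188, 0.1792, 0.2455]
eef_rot: [2.311, 2.127, 0.005]
contact_force: [1.3, 0.3, 0.1]
width: 0.869
gripper_force: 0.0
```

```bash
python3 - <<'E'
from h import *
go((.458,-.119,.24,-4.7))
E
```

```text
t 30.825 pos [0.5188 0.1792 0.2455] psi -4.75 w 0.8687966465258515 gf 0.0 F [1.2594 0.2872 0.1017] q7 -0.8944062092016328
shift [-0.3023 -0.0359  0.0049] turn [ 0.2 -0.1 -0.1]
```

{"api": "jog_arm", "payload": {
  "rows": [0.8,-0.302,-0.036,0,0,0,0,0.8,-0.302,-0.036,0,0,0,0,0.8,-0.302,-0.036,0,0,0,0,0.8,-0.302,-0.036,0,0,0,0,0.8,-0.302,-0.036,0,0,0,0,0.8,-0.302,-0.036,0.02,0,0,0,0.8,-0.302,-0.036,0.08,0,0,0,0.8,-0.302,-0.036,0.13,0,0,0,0.8,-0.302,-0.036,0.16,0,0,0,0.8,-0.302,-0.036,0.16,0,0,0]
}}

```text
time: 32.08
position: [0.4564, -0.1187, 0.0811]
eef_rot: [-2.309, -2.127, 0.004]
contact_force: [-0.1, -0.5, 0.2]
width: 0.802
gripper_force: 0.0
```

```bash
python3 - <<'E'
from h import *
go((.459,-.120,.003,-4.7))
p=optics.grab_frame("scene");print([(d["pixel"],d["score"],world(p,d["pixel"],.008)[:2]) for d in finder.boxes_of(p,"grind_disc")[:3]])
E
```

```text
t 32.075 pos [ 0.4564 -0.1187  0.0811] psi -4.7 w 0.8022931498142645 gf 0.0 F [-0.142  -0.5352  0.2261] q7 -0.6392638316101548
shift [-0.001   0.003   0.0781] turn [-0.2  0.   0. ]
[]
```

{"api": "jog_arm", "payload": {
  "rows": [0.8,-0.001,0.003,0.04,0,0,0,0.8,-0.001,0.003,0.065,0,0,0,0.8,-0.001,0.003,0.078,0,0,0,0.8,-0.001,0.003,0.078,0,0,0,0.8,-0.001,0.003,0.078,0,0,0,0,-0.001,0.003,0.078,0,0,0,0,-0.001,0.003,0.078,0,0,0,0,-0.001,0.003,0.078,0,0,0,0,-0.001,0.003,0.078,0,0,0,0,-0.001,0.003,0.078,0,0,0]
}}

```text
time: 33.42
position: [0.4605, -0.1204, 0.0044]
eef_rot: [2.312, 2.127, 0.0]
contact_force: [-0.1, 0.6, 3.5]
width: 0.425
gripper_force: 30.0
```

{"api": "jog_arm", "payload": {
  "rows": [0,0,0,-0.01,0,0,0,0,0,0,-0.03,0,0,0,0,0,0,-0.06,0,0,0,0,0,0,-0.1,0,0,0,0,0,0,-0.15,0,0,0,0,0,0,-0.2,0,0,0,0,0,0,-0.24,0,0,0,0,0,0,-0.24,0,0,0]
}}

```text
time: 34.42
position: [0.4616, -0.1206, 0.2472]
eef_rot: [2.309, 2.123, 0.005]
contact_force: [0.5, 0.5, -0.4]
width: 0.422
gripper_force: 30.0
```

```bash
python3 - <<'E'
from h import *
go((.512,.100,.245,-4.7))
E
```

```text
t 34.425 pos [ 0.4616 -0.1206  0.2472] psi -4.79 w 0.4224786440227442 gf 29.999812245368958 F [ 0.513  0.54  -0.401] q7 -0.41355852040659685
shift [0.224  0.0318 0.0021] turn [ 0.3  0.1 -0.1]
```

{"api": "jog_arm", "payload": {
  "rows": [0,0.224,0.032,0,0,0,0,0,0.224,0.032,0,0,0,0,0,0.224,0.032,0,0,0,0,0,0.224,0.032,0,0,0,0,0,0.224,0.032,0,0,0,0,0,0.224,0.032,0,0,0,0]
}}

```text
time: 35.17
position: [0.5098, 0.0987, 0.2432]
eef_rot: [-2.312, -2.127, 0.006]
contact_force: [-0.3, -0.6, 0.1]
width: 0.427
gripper_force: 30.0
```

```bash
python3 - <<'E'
from h import *
go((.512,.100,.019,-4.7))
E
```

```text
t 35.175 pos [0.5098 0.0987 0.2432] psi -4.79 w 0.4266970918360197 gf 29.999776482582092 F [-0.26   -0.6402  0.1268] q7 -0.8171644580841834
shift [0.002  0.0026 0.2241] turn [-0.1  0.1 -0.1]
```

{"api": "jog_arm", "payload": {
  "rows": [0,0.001,0.002,0.05,0,0,0,0,0.001,0.002,0.1,0,0,0,0,0.001,0.002,0.14,0,0,0,0,0.001,0.002,0.175,0,0,0,0,0.001,0.002,0.2,0,0,0,0,0.001,0.002,0.215,0,0,0,0,0.001,0.002,0.223,0,0,0,0,0.001,0.002,0.223,0,0,0,0.58,0.001,0.002,0.223,0,0,0,0.58,0.001,0.002,0.223,0,0,0,0.58,0.001,0.002,0.2,0,0,0,0.58,0.001,0.002,0.15,0,0,0,0.58,0.001,0.002,0.1,0,0,0,0.27,0.001,0.002,0.04,0,0,0,0.27,0.001,0.002,0,0,0,0,0.27,-0.2,-0.05,0,0,0,0,0.27,-0.2,-0.05,0,0,0,0,0.27,-0.2,-0.05,0,0,0,0,0.27,-0.2,-0.05,0,0,0,0]
}}

```text
time: 37.55
position: [0.442, -0.0993, 0.2443]
eef_rot: [2.318, 2.12, -0.005]
contact_force: [0.3, 0.1, 0.0]
width: 0.273
gripper_force: 0.0
```

```bash
python3 - <<'E'
from h import *
p=optics.grab_frame("top");q=optics.grab_frame("scene")
a=rect(p,.38,.62,.03,.42,.03,1500);b=rect(p,.38,.66,-.42,-.04,.012,700)
cv2.imwrite("pics/r8.png",a)
for c in(p,q):
  for n,z in(("cap_top",.199),("pump",.13),("felt_wheel",.012),("cast_lower",.014)): print(n,[(d["pixel"],d["score"],world(c,d["pixel"],z)[:2]) for d in finder.boxes_of(c,n)[:3]])
cv2.imwrite("pics/r9.png",np.hstack([rect(p,.58,.76,.0,.2,.199,1900),rect(q,.58,.76,.0,.2,.199,1900)]))
go((.417,.2312,.24,-4.7))
E
```

```text
cap_top [([351.0, 178.9], 0.62, array([0.6669, 0.0959]))]
pump [([350.1, 197.4], 0.88, array([0.6491, 0.0923]))]
felt_wheel [([295.3, 244.8], 0.39, array([0.5265, 0.2229]))]
cast_lower [([352.6, 178.5], 0.17, array([0.7779, 0.1086]))]
cap_top [([405.6, 300.6], 0.69, array([ 0.624 , -0.2826])), ([349.0, 209.8], 0.55, array([0.6698, 0.087 ]))]
pump [([349.9, 224.6], 0.86, array([0.6738, 0.0816]))]
felt_wheel [([405.3, 297.8], 0.71, array([ 0.7217, -0.1858])), ([297.8, 232.2], 0.43, array([0.5559, 0.2265]))]
cast_lower []
t 38.05 pos [ 0.4448 -0.0938  0.2443] psi -4.64 w 0.2736902718239287 gf 0.0 F [0.132  0.1987 0.1279] q7 -0.48727886625949357
shift [ 0.3216 -0.054   0.0044] turn [ 0.  -0.   0.1]
```

View pics/r8.png

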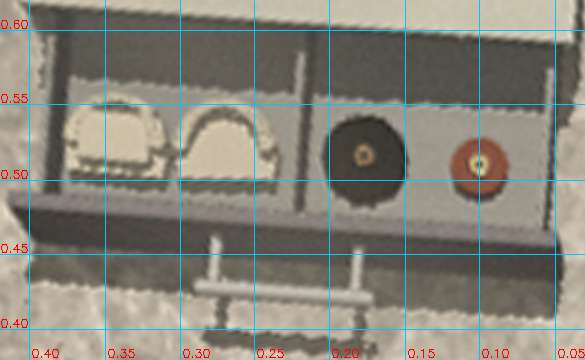

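View pics/r9.png

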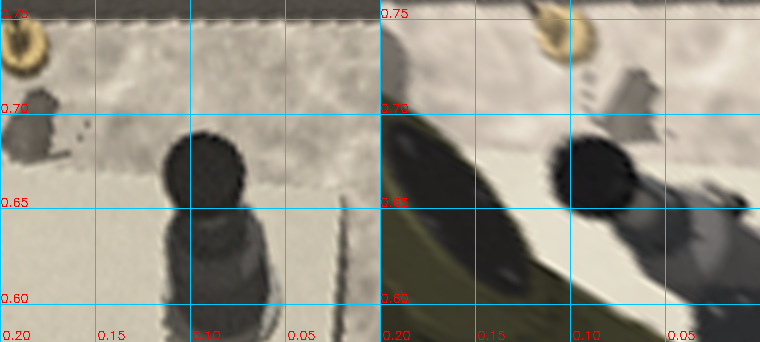

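The drawer holds both casts in the left bay and both wheels in the right. Cap: (205,174) in the top half and (215,176) in the scene half, giving ~(.668,.0895). The bar is at ~(.417,.231). Grip it and push home.

{"api": "jog_arm", "payload": {
  "rows": [0.27,0.322,-0.054,0,0,0,0,0.27,0.322,-0.054,0,0,0,0,0.27,0.322,-0.054,0,0,0,0,0.27,0.322,-0.054,0,0,0,0,0.27,0.322,-0.054,0,0,0,0,0.27,0.322,-0.054,0,0,0,0,0.27,0.322,-0.054,0,0,0,0,0.27,0.322,-0.054,0,0,0,0,0.27,0.322,-0.054,0.06,0,0,0,0.27,0.322,-0.054,0.11,0,0,0,0.27,0.322,-0.054,0.14,0,0,0,0.27,0.322,-0.054,0.14,0,0,0]
}}

```text
time: 39.55
position: [0.4167, 0.2277, 0.1028]
eef_rot: [2.314, 2.124, -0.008]
contact_force: [0.2, 0.2, 0.4]
width: 0.277
gripper_force: 0.0
```

```bash
python3 - <<'E'
from h import *
go((.417,.2312,.032,-4.7))
E
```

```text
t 39.55 pos [0.4167 0.2277 0.1028] psi -4.89 w 0.27652271345793444 gf 0.0 F [0.1933 0.2483 0.4268] q7 -1.3972519008917768
shift [0.0038 0.0002 0.0707] turn [-0.2  0.2 -0.2]
```

{"api": "jog_arm", "payload": {
  "rows": [0.27,0.002,0,0.025,0,0,0,0.27,0.002,0,0.045,0,0,0,0.27,0.002,0,0.06,0,0,0,0.27,0.002,0,0.07,0,0,0,0.27,0.002,0,0.07,0,0,0,0,0.002,0,0.07,0,0,0,0,0.002,0,0.07,0,0,0,0,0.002,0,0.07,0,0,0]
}}

```text
time: 40.55
position: [0.4178, 0.2325, 0.0348]
eef_rot: [2.312, 2.127, 0.001]
contact_force: [-0.2, -0.3, 6.4]
width: 0.112
gripper_force: 29.9
```

{"api": "jog_arm", "payload": {
  "rows": [0,0,0.006,0,0,0,0,0,0,0.016,0,0,0,0,0,0,0.028,0,0,0,0,0,0,0.04,0,0,0,0,0,0,0.052,0,0,0,0,0,0,0.064,0,0,0,0,0,0,0.076,0,0,0,0,0,0,0.088,0,0,0,0,0,0,0.098,0,0,0,0,0,0,0.106,0,0,0,0,0,0,0.112,0,0,0,0,0,0,0.116,0,0,0,0,0,0,0.116,0,0,0,0]
}}

```text
time: 42.18
position: [0.5342, 0.224, 0.0349]
eef_rot: [-2.312, -2.127, -0.005]
contact_force: [0.9, 2.2, 3.8]
width: 0.113
gripper_force: 29.9
```

```bash
python3 - <<'E'
from h import *
go()
E
```

```text
t 42.175 pos [0.5342 0.224  0.0349] psi -4.76 w 0.11253596640711794 gf 29.884858410805464 F [0.9366 2.2329 3.8077] q7 -1.2355592236267445
```

{"api": "jog_arm", "payload": {
  "rows": [0,0,0.002,0,0,0,0,0,0,0.004,0,0,0,0,0,0,0.006,0,0,0,0,0,0,0.006,0,0,0,0]
}}

```text
time: 42.68
position: [0.5368, 0.2238, 0.0348]
eef_rot: [-2.308, -2.128, 0.002]
contact_force: [-5.6, 1.8, 10.3]
width: 0.115
gripper_force: 30.0
```

{"api": "jog_arm", "payload": {
  "rows": [0,0,0.002,0,0,0,0,0,0,0.004,0,0,0,0,0,0,0.004,0,0,0,0]
}}

```text
time: 43.05
position: [0.5368, 0.2238, 0.0348]
eef_rot: [-2.303, -2.127, 0.01]
contact_force: [-13.4, 2.0, 17.8]
width: 0.114
gripper_force: 30.0
```

Drawer is at its stop. Relax, release, lift and go over the cap with fingers closed.

{"api": "jog_arm", "payload": {
  "rows": [0,0,-0.009,0,0,0,0,0,0,-0.009,0,0,0,0,0.27,0,-0.009,0,0,0,0,0.27,0,-0.009,0,0,0,0,0.27,0,-0.009,-0.01,0,0,0,0.27,0,-0.009,-0.06,0,0,0,0.27,0,-0.009,-0.12,0,0,0,0,0,-0.009,-0.18,0,0,0,0,0,-0.009,-0.23,0,0,0,0,0,-0.009,-0.23,0,0,0]
}}

```text
time: 44.3
position: [0.5359, 0.2241, 0.2688]
eef_rot: [2.311, 2.125, 0.013]
contact_force: [-0.1, 0.5, 0.2]
width: 0.007
gripper_force: 0.0
```

```bash
python3 - <<'E'
from h import *
go((.668,.0895,.25,-4.7))
p=optics.grab_frame("top");im=rect(p,.48,.64,.1,.36,.05,2200);cv2.imwrite("pics/r10.png",im)
E
```

```text
t 44.3 pos [0.5359 0.2241 0.2688] psi -4.8 w 0.006608428285192153 gf 0.0 F [-0.0736  0.5177  0.1753] q7 -0.9986040470212028
shift [-0.1232  0.1428  0.0192] turn [ 0.4 -0.3 -0.1]
```

View pics/r10.png

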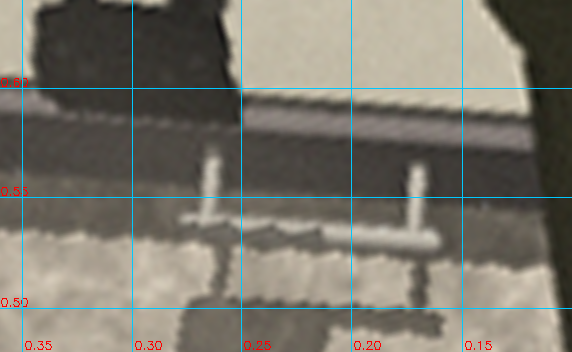

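The bar is at (310,230), i.e. x≈.536, and the gap behind the panel is shut. Drawer home.

{"api": "jog_arm", "payload": {
  "rows": [0,-0.123,0.143,0,0,0,0,0,-0.123,0.143,0,0,0,0,0,-0.123,0.143,0,0,0,0,0,-0.123,0.143,0,0,0,0,0,-0.123,0.143,0.02,0,0,0,0,-0.123,0.143,0.04,0,0,0,0,-0.123,0.143,0.05,0,0,0,0,-0.123,0.143,0.05,0,0,0]
}}

```text
time: 45.35
position: [0.6652, 0.0886, 0.213]
eef_rot: [-2.31, -2.128, 0.004]
contact_force: [-0.2, 0.4, 1.3]
width: 0.006
gripper_force: 0.0
```

```bash
python3 - <<'E'
from h import *
go((.668,.0895,.199,-4.7))
E
```

```text
t 45.35 pos [0.6652 0.0886 0.213 ] psi -4.7 w 0.0061050943650399645 gf 0.0 F [-0.178   0.4447  1.2754] q7 -0.7036838537438412
shift [0.0011 0.0027 0.0139] turn [-0.2  0.   0. ]
```

{"api": "jog_arm", "payload": {
  "rows": [0,0.001,0.002,0.006,0,0,0,0,0.001,0.002,0.01,0,0,0,0,0.001,0.002,0.014,0,0,0,0,0.001,0.002,0.017,0,0,0,0,0.001,0.002,0.02,0,0,0,0,0.001,0.002,0.022,0,0,0,0,0.001,0.002,0.022,0,0,0]
}}

```text
time: 46.22
position: [0.6686, 0.0892, 0.1924]
eef_rot: [2.312, 2.127, 0.0]
contact_force: [0.1, -0.0, 3.5]
width: 0.005
gripper_force: 1.6
```

{"api": "jog_arm", "payload": {
  "rows": [0,0,0,0.001,0,0,0,0,0,0,0.002,0,0,0,0,0,0,0.003,0,0,0,0,0,0,0.003,0,0,0]
}}

```text
time: 46.72
position: [0.6686, 0.0892, 0.1896]
eef_rot: [2.312, 2.127, 0.0]
contact_force: [-1.0, -0.4, 4.9]
width: 0.005
gripper_force: 2.6
```

{"api": "jog_arm", "payload": {
  "rows": [0,0,0,0.001,0,0,0,0,0,0,0.002,0,0,0,0,0,0,0.002,0,0,0]
}}

```text
time: 47.1
position: [0.6686, 0.0892, 0.1883]
eef_rot: [2.311, 2.127, 0.001]
contact_force: [-1.5, -1.4, 9.1]
width: 0.007
gripper_force: 4.6
```

At the first stop. Ease a hair, pause, then come up.

{"api": "jog_arm", "payload": {
  "rows": [0,0,0,-0.0005,0,0,0,0,0,0,-0.0005,0,0,0,0,0,0,-0.0005,0,0,0,0,0,0,-0.0005,0,0,0,0,0,0,-0.0005,0,0,0,0,0,0,-0.0005,0,0,0]
}}

```text
time: 47.85
position: [0.6686, 0.0892, 0.1888]
eef_rot: [2.311, 2.127, 0.001]
contact_force: [-2.3, -1.2, 8.8]
width: 0.004
gripper_force: 4.4
```

{"api": "jog_arm", "payload": {
  "rows": [0,0,0,-0.006,0,0,0,0,0,0,-0.014,0,0,0,0,0,0,-0.022,0,0,0,0,0,0,-0.022,0,0,0,0,0,0,-0.022,0,0,0,0,0,0,-0.022,0,0,0]
}}

```text
time: 48.6
position: [0.6682, 0.089, 0.2092]
eef_rot: [-2.311, -2.127, 0.001]
contact_force: [-0.8, 0.2, 0.7]
width: 0.004
gripper_force: 0.0
```

{"api": "jog_arm", "payload": {
  "rows": [0,0,0,0.006,0,0,0,0,0,0,0.011,0,0,0,0,0,0,0.016,0,0,0,0,0,0,0.02,0,0,0,0,0,0,0.024,0,0,0,0,0,0,0.027,0,0,0,0,0,0,0.029,0,0,0,0,0,0,0.031,0,0,0,0,0,0,0.031,0,0,0]
}}

```text
time: 49.72
position: [0.6684, 0.0891, 0.1814]
eef_rot: [2.311, 2.126, 0.001]
contact_force: [-6.1, -2.0, 16.7]
width: 0.004
gripper_force: 8.4
```

{"api": "jog_arm", "payload": {
  "rows": [0,0,0,0.002,0,0,0,0,0,0,0.003,0,0,0,0,0,0,0.003,0,0,0,0,0,0,0.003,0,0,0,0,0,0,0.003,0,0,0,0,0,0,0.003,0,0,0]
}}

```text
time: 50.48
position: [0.6686, 0.0891, 0.1811]
eef_rot: [2.311, 2.125, 0.002]
contact_force: [-10.9, -4.2, 30.9]
width: 0.005
gripper_force: 15.5
```

Hard second stop reached (31 N, no further travel) and held. Come right up, then retreat.

{"api": "jog_arm", "payload": {
  "rows": [0,0,0,-0.006,0,0,0,0,0,0,-0.014,0,0,0,0,0,0,-0.024,0,0,0,0,0,0,-0.035,0,0,0,0,0,0,-0.05,0,0,0,0,0,0,-0.09,0,0,0,0,-0.15,-0.15,-0.09,0,0,0,0,-0.2,-0.2,-0.09,0,0,0,0,-0.25,-0.2,-0.09,0,0,0,0,-0.25,-0.2,-0.09,0,0,0,0,-0.25,-0.2,-0.09,0,0,0,0,-0.25,-0.2,-0.09,0,0,0,0,-0.25,-0.2,-0.09,0,0,0,0,-0.25,-0.2,-0.09,0,0,0]
}}

```text
time: 52.22
position: [0.45, -0.1417, 0.2662]
eef_rot: [2.308, 2.13, 0.003]
contact_force: [0.4, 0.1, 0.4]
width: 0.002
gripper_force: 0.0
```

```bash
python3 - <<'E'
from h import *
p=optics.grab_frame("top");save(p,"end",(200,130,560,390),2)
go()
E
```

```text
t 52.275 pos [ 0.4499 -0.1416  0.2661] psi -4.59 w 0.010299604513356531 gf 0.0 F [-0.2191  0.2954 -0.5486] q7 -0.3836431725542625
```

View pics/end.png

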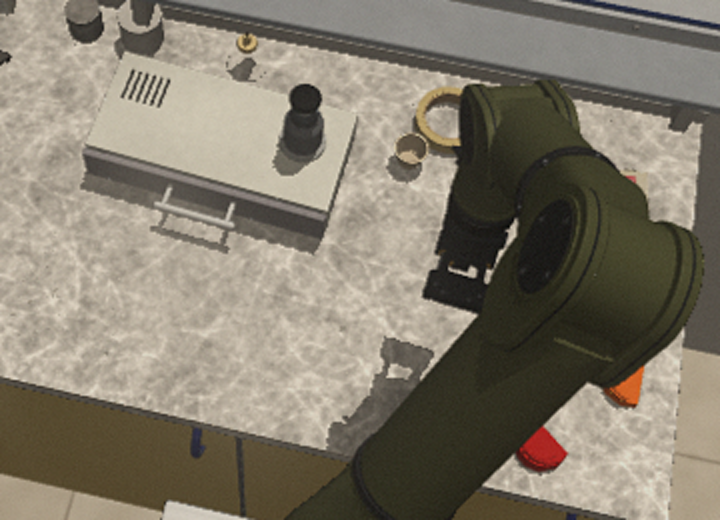

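The drawer is shut (bar at (197,213)), the cap is up (305,97), and the bystanders in view stand where they were. Handing in.

```bash
python3 -c "
from station import order
print(order.finish_job())"
```

```text
the job is handed in; nothing more can be done
None
```

I handed the job in at about 52 s: both casts are in the left bay, the brush wheel and grinding disc in the right (no felt wheel was there), the drawer is home, and the pump was worked to its first stop (about 9 N, right at the force where the second stage starts) and then its second; the first grasp of the brush wheel came up empty and had to be repeated.

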